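# Fetch the next sample vial from the gravity track

## Robot

A 6-joint arm with a two-finger parallel gripper is mounted at the origin on the work surface. World frame = base frame: x ahead of the robot, y to its left, z up, the work surface at z = 0. Lengths are in m, angles in rad, forces in N, time in s.
With the tool pointing down it reaches from about 0.35 to 0.775 m from the base axis. Payload 7.3 kg.
Tool frame: the origin (TCP) lies between the finger pads; the fingertips stand 17 mm ahead of it and the grasp point (between the pads) lies 2 mm behind it; z points along the fingers, y is the line along which they close (so a half turn about z gives the same grasp; the last joint's range is limited). The gripper opens to 92 mm and grips with 3 to 60 N. Pads are 19 mm wide; open, the fingers measure 130 mm over their backs; the gripper's body (75 mm by 190 mm) begins 47 mm behind the grasp point.
Start: joints at [1.111, 0.342, 1.524, -0, 1.275, -0.146], TCP at [0.162, 0.499, 0.244] pointing down, gripper open.
Joint ranges: [-2.53, 2.53], [-0.77, 2.02], [0.04, 2.7], [-1, 4.14], [0.28, 2.66], [-3.11, 3.11]. Speed limits (rad/s): [2.57, 2.57, 3.14, 3.14, 3.14, 3.14].

## Interface

Orientations are given as [roll, pitch, yaw] about the fixed x, y, z axes, in that order (R = Rz(yaw) Ry(pitch) Rx(roll)).
In Python, from cell import robot, optics gives the robot as it stands.
- The arm moves only by the tool play_rows, never from a script. Its argument "rows" is a list of rows, each a list of 7 numbers: the shift along the tool's x, y, z in cm, then the turn, a rotation vector about the tool's x, y, z in rad, then the opening, from 0 (shut) to 1 (fully open). In form: [[tx, ty, tz, wx, wy, wz, grip], ...]. A call has 1 to 20 rows; each row is the pose to reach, as a shift and turn from the pose commanded when the call began, along the tool's axes at that moment; what a row does not reach only later rows make up. A row lasts 1/10 s, in which the tool goes at most 50 mm and 8.59 degrees, less where a joint would pass 70% of its speed; a pose out of reach is approached as far as the arm can. A call with a gripper value outside its range is refused whole. The fingers move at their own pace and stop on an object; "squeeze" is the grip in N (left out, the last holds). Time passes only in rows, so rows that repeat a pose let the fingers close. It gives the time, the measured TCP pose, the force, the opening and the grip force at its end, in the units of the state.
- robot.observe(): the state, without advancing time (a new reading comes with each control period).
- optics.read_camera(name): name is "scene" or "side" or "wrist"; returns (picture, depth): 420x560x3 uint8, red, green, blue; 420x560 float32, m along the optical axis (not along the pixel's ray), 0 where there is no reading.
- optics.camera_model(name): a dict with "fx", "fy", "cx", "cy" (pixels), "origin" and "rotation" of the camera in the world; the wrist camera has in their place "tool_from_camera" (4x4, takes a point from camera to tool coordinates, whose origin is the TCP and whose axes are the flange's). Camera axes: x right, y up, looking along -z (the intrinsics and any distortion apply to the point x, -y, -z); pixel columns grow to the right and rows downward; lengths in m; the calibration is good to about 2 mm. A picture is of the moment at which its call begins: read the wrist's pose just before it. camera_model takes no time and is no camera call.
- robot.hand_in(): hands the job in; it is judged then, once.
The state is a dict: "time": time; "qpos": joint angles; "qvel": joint speeds; "joint_efforts": joint torques, N m; "tool_pos": TCP position; "tool_rot": TCP orientation; "contact_force": force on the tool from outside, world axes, zero at the start; "torque": the same for the moment, N m; "opening": finger opening in m; "grip_force": force on a finger pad.
Only numpy, scipy, OpenCV 4.12 (cv2) and the standard library are available. Lean on these libraries where they do the work, as an engineer would, in place of code of your own. Each camera call takes 0.05 s, during which the arm holds its last target. There are 200 camera calls.

## Task

Take the end vial, the one resting against the stop, from the sloped track that holds the thick vials, so that the next thick vial rolls down to the stop. Lay the vial you took, on its side, in the empty V-shaped cradle: set it down, do not drop it in.

Things in the scene. Friction and masses are not known exactly. Their poses are not given: they have to be found in the camera images.
- vial_end: Thick amber glass vial at the stop, lying across the track: 34 mm diameter, 56 mm long, flat ends (44 mm of glass, then a 26 mm aluminium cap), about 60 g. Origin on its axis at mid-length; y runs along the axis from base to cap, level; it may be turned about y. Track and cradle support only its middle 30 mm: both ends stick out free and can be pinched end to end from above.
- vial_next: The next thick vial, identical, touching the end vial on its uphill side; when the end vial is lifted away it rolls down 34 mm to the stop by gravity with those behind it. Origin and axes as for vial_end.
- track: Fixed grey gravity track with four thick vials (the like track has 22 mm slim ones). Origin on the table under the stop's face; x points uphill, y across, along the vials. Floor 30 mm wide, 36 mm high at x = 0, rising 12 degrees for 160 mm; stop 14 mm high. From x = 70 mm, side walls 35 mm off the middle. Foot 90 mm wide, 6 mm thick. A vial at the stop has its centre at x 13, y 0, z 56 mm.
- cradle: The empty one of two alike fixed white V cradles (the other holds a thick vial). Origin at the centre of its underside on the table, z up, y along the V. V 30 mm long, faces at 45 degrees, apex 22 mm and lips 43 mm above the table, mouth 42 mm wide; foot 60 x 50 mm, 6 mm thick. A thick vial lying in it has its axis along y and its centre 46 mm above the origin.
Things that resemble listed ones, but are neither listed nor needed, are in the scene too. Leave any pink look-alike of the vial_end alone.

How it is judged:
By the outcome, as a careful person would: the job done as asked, in the order asked, and still so for the second after the job is handed in, with the robot touching nothing.
It also fails if it takes over 38 s, if anything falls off the work surface, if the arm or the gripper's body presses on something with over 40 N, if the wrist force passes 120 N, or if a joint passes its speed limit or range.

## Working session

There is one attempt and no reset: what is moved stays moved. The work goes in short steps, Python scripts to look and compute and a tool call to move; the robot and the scene stay as the last step left them, time stands still between calls to the robot, and variables do not carry over. Pictures are saved under pics/ and viewed, at most 10 in all, crops included, and the job is handed in when it is done.

Besides the shell and the picture viewer there is one more tool, called after ">>>" as name(argument=value, ...) on one line, values as JSON. play_rows: Moves the arm, as the interface text tells. Its arguments: {"type":"object","properties":{"rows":{"type":"array"},"squeeze":{"type":"number"}},"required":["rows"]}

```bash
mkdir -p pics
cat > h.py <<'E'
import numpy as np, cv2
from cell import robot, optics
from scipy.spatial.transform import Rotation as Ro
def snap(n,f):
    s=robot.observe(); p,d=optics.read_camera(n); cv2.imwrite(f'pics/{f}.png',p[:,:,::-1]); 
    m=optics.camera_model(n)
    np.savez(f'pics/{f}.npz',p=p,d=d,pos=s['tool_pos'],rot=s['tool_rot']); return s,p,d,m
def cam(n,f):
    z=np.load(f'pics/{f}.npz'); m=optics.camera_model(n)
    if n=='wrist':
        T=np.eye(4); r=z['rot']; T[:3,:3]=Ro.from_euler('xyz',r).as_matrix() if r.size==3 else r.reshape(3,3); T[:3,3]=z['pos']
        T=T@np.array(m['tool_from_camera']); return m,T[:3,:3],T[:3,3],z['d']
    return m,np.array(m['rotation']).reshape(3,3),np.array(m['origin']),z['d']
def pt(n,f,u,v,z=None):
    "world point from depth, or ray cut at height z"
    m,R,o,d=cam(n,f)
    r=R@np.array([(u-m['cx'])/m['fx'],-(v-m['cy'])/m['fy'],-1])
    if z is not None: return o+r*(z-o[2])/r[2]
    k=d[int(v)-1:int(v)+2,int(u)-1:int(u)+2]; return o+r*np.median(k[k>0])
def cloud(n,f):
    m,R,o,d=cam(n,f); v,u=np.mgrid[:420,:560]
    r=np.stack([(u-m['cx'])/m['fx'],-(v-m['cy'])/m['fy'],-np.ones(u.shape)],-1)@R.T
    return o+r*d[...,None]
E
python3 - <<'E'
from h import *
for n in ('scene','side'): s,p,d,m=snap(n,n+'0')
print(s); print(m); print(optics.camera_model('wrist'))
a=cv2.imread('pics/scene0.png');b=cv2.imread('pics/side0.png')
E
```

```text
{'time': 0.05, 'qpos': array([ 1.11097357e+00,  3.42687309e-01,  1.52500944e+00, -3.30363454e-05,
        1.27541866e+00, -1.46012057e-01]), 'qvel': array([ 6.21795756e-04,  4.19341994e-04, -1.76762206e-03,  6.60091507e-06,
       -1.77792824e-03, -8.05600227e-04]), 'joint_efforts': array([ 3.10344440e-03, -4.32425022e+01, -2.44994509e+01,  7.23421737e-02,
        5.23762708e-02, -3.68694600e-05]), 'tool_pos': array([0.16188064, 0.49901333, 0.24306598]), 'tool_rot': array([-3.14008151e+00, -1.90296580e-04,  2.82779145e+00]), 'contact_force': array([-0.48348621,  0.08135912,  0.08032637]), 'torque': array([-0.02390539, -0.04448068,  0.0053153 ]), 'grip_force': 0.0, 'opening': 0.0918656779833437}
{'fx': 505.35248835666147, 'fy': 505.35248835666147, 'cx': 275.34817423144267, 'cy': 200.77640947835278, 'origin': array([ 0.15166393, -0.84223721,  0.73539819]), 'rotation': array([ 0.92486609,  0.00898117, -0.43767143])}
{'fx': 294.9967704541534, 'fy': 294.9967704541534, 'cx': 280.54236795912794, 'cy': 208.58892725198956, 'tool_from_camera': array([[-6.79655087e-04,  9.52634965e-01,  3.04115375e-01,
         8.31825601e-02],
       [ 9.99999747e-01,  5.82943556e-04,  4.08800445e-04,
        -6.19755551e-04],
       [ 2.12155499e-04,  3.04115576e-01, -9.52635120e-01,
        -1.40350016e-01],
       [ 0.00000000e+00,  0.00000000e+00,  0.00000000e+00,
         1.00000000e+00]])}
```

View pics/scene0.png

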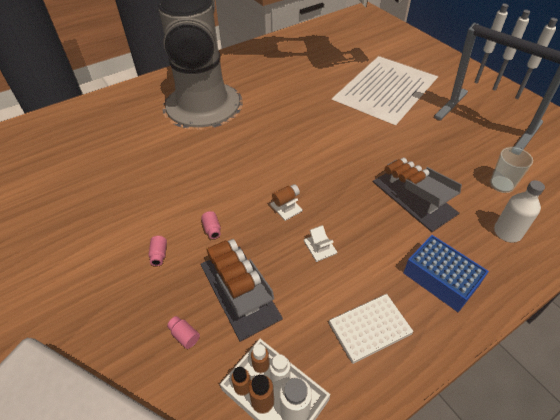

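View pics/side0.png

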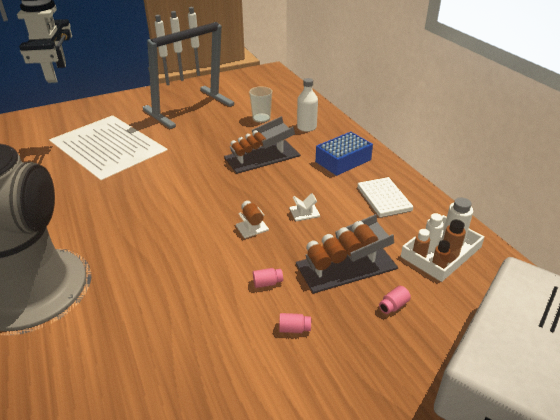

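```bash
sed -i "s/return m,np.array(m\['rotation'\]).reshape(3,3)/return m,Ro.from_euler('xyz',m['rotation']).as_matrix()/" h.py
python3 - <<'E'
from h import *
for n,L in (('scene',[(222,250),(228,262),(234,272),(243,284),(247,243),(320,240),(285,195),(408,170),(211,225)]),('side',[(317,255),(333,248),(351,240),(368,232),(304,207),(253,212),(260,140),(268,278)])):
    for u,v in L: print(n,u,v,pt(n,n+'0',u,v).round(3))
a=cv2.imread('pics/scene0.png')[170:340,180:360];b=cv2.imread('pics/side0.png')[180:300,220:410]
a=cv2.resize(a,None,fx=2.2,fy=2.2,interpolation=2);b=cv2.resize(b,None,fx=2.2,fy=2.2,interpolation=2)
o=np.zeros((400,800,3),np.uint8);o[:a.shape[0],:a.shape[1]]=a;o[:b.shape[0],380+2:380+2+b.shape[1]]=b[:,:418];cv2.imwrite('pics/crop.png',o)
E
```

```text
scene 222 250 [ 0.539 -0.22   0.069]
scene 228 262 [ 0.573 -0.225  0.074]
scene 234 272 [ 0.603 -0.229  0.083]
scene 243 284 [ 0.638 -0.229  0.091]
scene 247 243 [ 0.505 -0.149 -0.002]
scene 320 240 [ 0.6   -0.026  0.022]
scene 285 195 [ 0.479 -0.033  0.057]
scene 408 170 [0.58  0.235 0.068]
scene 211 225 [ 0.443 -0.2    0.032]
side 317 255 [ 0.52  -0.23   0.069]
side 333 248 [ 0.552 -0.234  0.077]
side 351 240 [ 0.59  -0.237  0.086]
side 368 232 [ 0.627 -0.239  0.094]
side 304 207 [ 0.593 -0.038  0.027]
side 253 212 [ 0.465 -0.045  0.061]
side 260 140 [0.597 0.219 0.068]
side 268 278 [ 0.427 -0.206  0.026]
```

View pics/crop.png

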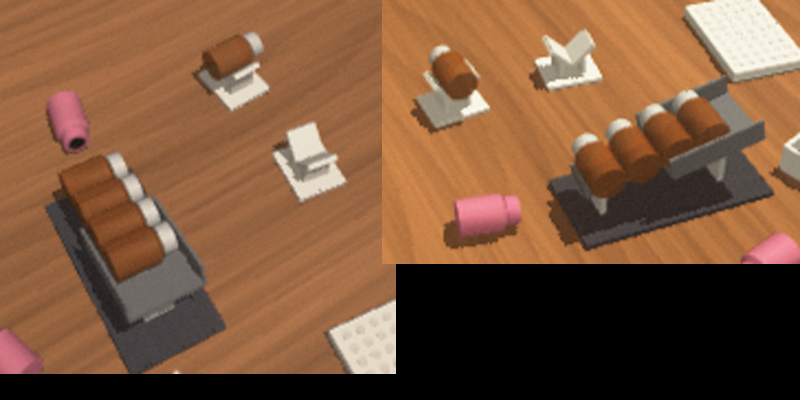

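>>> play_rows(rows=[[-57.3, -47.5, 0, 0, 0, -0.22, 1], [-57.3, -47.5, 0, 0, 0, -0.22, 1], [-57.3, -47.5, 0, 0, 0, -0.22, 1], [-57.3, -47.5, 0, 0, 0, -0.22, 1], [-57.3, -47.5, 0, 0, 0, -0.22, 1], [-57.3, -47.5, 0, 0, 0, -0.22, 1], [-57.3, -47.5, 0, 0, 0, -0.22, 1], [-57.3, -47.5, 0, 0, 0, -0.22, 1], [-57.3, -47.5, 0, 0, 0, -0.22, 1], [-57.3, -47.5, 0, 0, 0, -0.22, 1], [-57.3, -47.5, 0, 0, 0, -0.22, 1], [-57.3, -47.5, 0, 0, 0, -0.22, 1], [-57.3, -47.5, 0, 0, 0, -0.22, 1], [-57.3, -47.5, 0, 0, 0, -0.22, 1], [-57.3, -47.5, 0, 0, 0, -0.22, 1], [-57.3, -47.5, 0, 0, 0, -0.22, 1], [-57.3, -47.5, 0, 0, 0, -0.22, 1], [-57.3, -47.5, 0, 0, 0, -0.22, 1], [-57.3, -47.5, 0, 0, 0, -0.22, 1]], squeeze=20)

```text
time: 2.0
tool_pos: [0.56, -0.1281, 0.2439]
tool_rot: [3.141, -0.0, 3.049]
contact_force: [0.6, 0.1, -0.4]
opening: 0.0919
grip_force: 0.0
```

Run:
```python
from h import *
s,p,d,m=snap('wrist','w1'); print(s['time'],s['tool_pos'],s['tool_rot'])
cv2.imwrite('pics/w1b.png',cv2.resize(p[:,:,::-1],(800,600),interpolation=2))
```

```text
2.0 [ 0.56001177 -0.12807454  0.24394976] [ 3.14126889e+00 -9.99389538e-05  3.04920366e+00]
```

View pics/w1b.png

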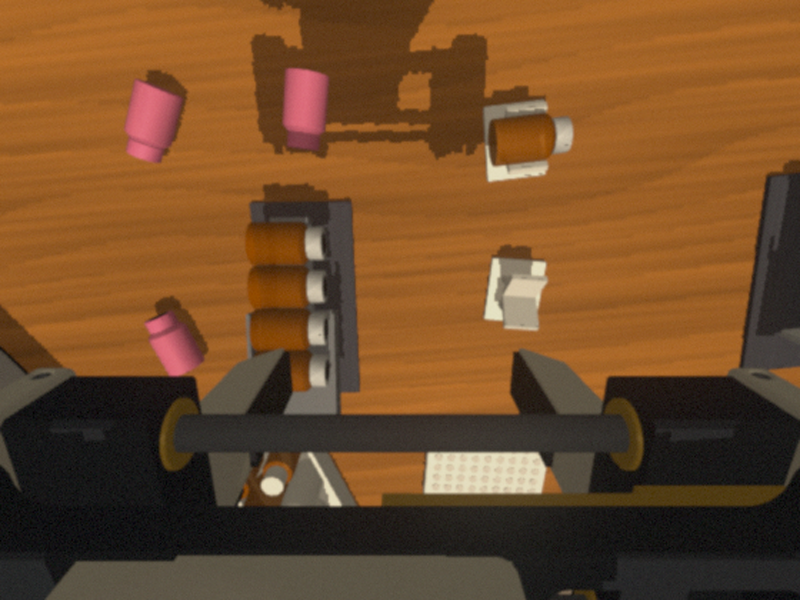

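Run:
```python
from h import *
P=lambda u,v,z:pt('wrist','w1',u*.7,v*.7,z)
def yaw(a,b): d=b-a; return np.degrees(np.arctan2(d[1],d[0])),np.linalg.norm(d)
print('trackfoot edges',yaw(P(351,202,.006),P(358,390,.006)), P(351,202,.006),P(251,202,.006))
c=[P(*q,.006) for q in ((492,257),(546,261),(540,330),(485,320))]
print('cradle foot',np.round(c,4), yaw(c[0],c[3]),yaw(c[0],c[1]))
for n,f in (('wrist','w1'),('scene','scene0'),('side','side0')):
    C=cloud(n,f); im=np.load(f'pics/{f}.npz')['p'].astype(int)
    x,y,z=C[...,0],C[...,1],C[...,2]
    # vials on thick track: top ridge per x bin
    k=(abs(y+.225)<.045)&(x>.48)&(x<.66)&(z>.055)
    ys=y[k&(x<.55)];
    print(n,'vial y 2/98%',np.percentile(ys,[1,99]).round(4))
    for x0 in np.arange(.495,.56,.005):
        q=k&(abs(x-x0)<.0025)&(abs(y+.225)<.012)
        if q.sum()>3: print('  ',round(x0,3),np.percentile(z[q],90).round(4),end='')
    print()
    q=(abs(x-.595)<.045)&(abs(y+.035)<.045)&(z>.012)&(z<.06)
    print(' cradle',q.sum(),C[q].min(0).round(4),C[q].max(0).round(4))
    q2=q&(z>.037); print(' lips',C[q2].mean(0).round(4),C[q2].min(0).round(4),C[q2].max(0).round(4))
    q=(abs(x-.595)<.05)&(abs(y+.035)<.05)&(z>.002)&(z<.012)&(im.min(-1)>120)
    if q.sum()>20: print(' foot',cv2.minAreaRect((C[q][:,:2]*1000).astype(np.float32)))
```

```text
trackfoot edges (np.float64(-5.209522097675677), np.float64(0.18632895172028385)) [ 0.50502823 -0.16741691  0.006     ] [ 0.4968637  -0.25487281  0.006     ]
cradle foot [[ 0.5658 -0.0454  0.006 ]
 [ 0.5742  0.0037  0.006 ]
 [ 0.642  -0.0012  0.006 ]
 [ 0.6268 -0.0538  0.006 ]] (np.float64(-7.813906564068363), np.float64(0.061522021080646805)) (np.float64(80.37377839205377), np.float64(0.04988861367281871))
wrist vial y 2/98% [-0.2391 -0.1802]
   0.51 0.0634   0.515 0.0688   0.52 0.0717   0.525 0.0728   0.53 0.0727   0.535 0.0713   0.54 0.0684   0.545 0.0721   0.55 0.077   0.555 0.0796   0.56 0.0799
 cradle 980 [ 0.5743 -0.0443  0.0125] [ 0.6259 -0.0075  0.0442]
 lips [ 0.5997 -0.026   0.0401] [ 0.5743 -0.0443  0.037 ] [ 0.6259 -0.0075  0.0442]
 foot ((600.4492797851562, -25.34922981262207), (50.496944427490234, 59.52296829223633), 80.79625701904297)
scene vial y 2/98% [-0.2444 -0.1889]
   0.52 0.0699   0.525 0.0717   0.53 0.0726   0.535 0.0723   0.54 0.0701   0.545 0.0666   0.55 0.0751   0.555 0.0787   0.56 0.0794
 cradle 336 [ 0.5768 -0.0448  0.012 ] [ 0.6277 -0.0078  0.0433]
 lips [ 0.6028 -0.0266  0.0397] [ 0.5773 -0.0448  0.0373] [ 0.6277 -0.0078  0.0433]
 foot ((603.2463989257812, -26.37663459777832), (50.44743347167969, 60.71239471435547), 80.09510803222656)
side vial y 2/98% [-0.2459 -0.1881]
   0.51 0.0626   0.515 0.0698   0.52 0.0722   0.525 0.0732   0.53 0.0735   0.535 0.0725   0.54 0.0694   0.545 0.0716   0.55 0.0773   0.555 0.0806   0.56 0.0812
 cradle 245 [ 0.5754 -0.0458  0.0124] [ 0.6261 -0.0058  0.0448]
 lips [ 0.6023 -0.0278  0.0404] [ 0.5754 -0.0458  0.0371] [ 0.6261 -0.0058  0.0448]
 foot ((600.8751831054688, -27.62110137939453), (52.306217193603516, 60.36491775512695), 78.74978637695312)
```

>>> play_rows(rows=[[2.4, -9.0, 9, 0, 0, 0, 1], [2.4, -9.0, 9, 0, 0, 0, 1], [2.4, -9.0, 9, 0, 0, 0, 1], [2.4, -9.0, 9, 0, 0, 0, 1], [2.4, -9.0, 9, 0, 0, 0, 1]])

```text
time: 2.55
tool_pos: [0.5283, -0.2161, 0.1542]
tool_rot: [3.141, 0.0, 3.048]
contact_force: [0.6, -0.2, 0.5]
opening: 0.0918
grip_force: 0.0
```

Run:
```python
from h import *
s,p,d,m=snap('wrist','w2'); print(s['time'],s['tool_pos'],s['tool_rot'])
cv2.imwrite('pics/w2b.png',cv2.resize(p[:,:,::-1],(800,600),interpolation=2))
C=cloud('wrist','w2');x,y,z=np.moveaxis(C,-1,0)
k=(abs(y+.22)<.05)&(x>.5)&(x<.545)&(z>.05)&(z<.09); print(np.percentile(y[k],[1,99]))
for x0 in np.arange(.51,.565,.005):
    q=k&(abs(x-x0)<.0025)&(abs(y+.225)<.012)
    if q.sum(): print(round(x0,3),np.percentile(z[q],90).round(4),end=' ')
```

```text
2.55 [ 0.52827476 -0.21609523  0.15420878] [3.14118746e+00 3.39757258e-04 3.04756397e+00]
[-0.24285204 -0.18782173]
0.51 0.0634 0.515 0.0689 0.52 0.0715 0.525 0.0727 0.53 0.0727 0.535 0.0711 0.54 0.0687 0.545 0.0692
```

View pics/w2b.png

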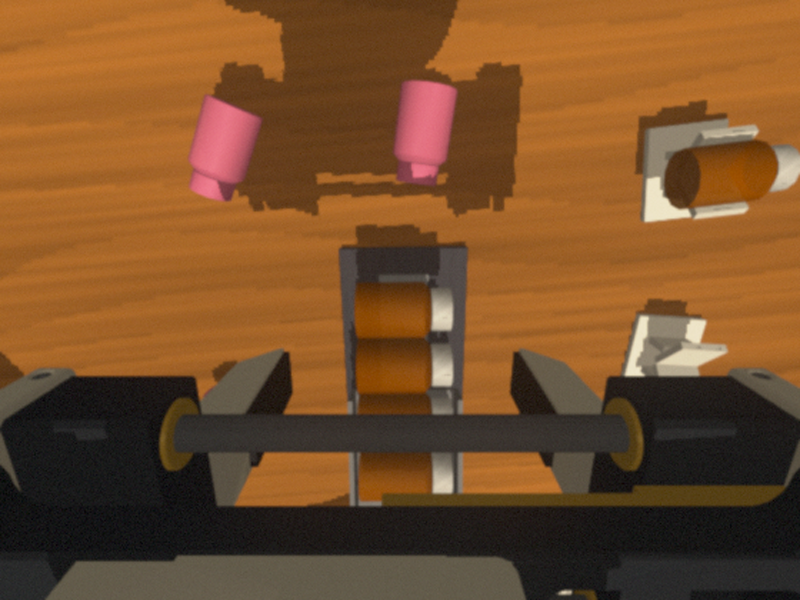

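>>> play_rows(rows=[[0, 0, 4, 0, 0, 0, 1], [0, 0, 7, 0, 0, 0, 1], [0, 0, 9, 0, 0, 0, 1], [0, 0, 10, 0, 0, 0, 1], [0, 0, 10, 0, 0, 0, 1], [0, 0, 10, 0, 0, 0, 0.5], [0, 0, 10, 0, 0, 0, 0.5], [0, 0, 10, 0, 0, 0, 0.5], [0, 0, 10, 0, 0, 0, 0.5], [0, 0, 10, 0, 0, 0, 0.5], [0, 0, 10, 0, 0, 0, 0.5], [0, 0, 10, 0, 0, 0, 0.5]], squeeze=20)

```text
time: 3.8
tool_pos: [0.5283, -0.2167, 0.0541]
tool_rot: [-3.142, 0.001, 3.048]
contact_force: [-0.4, 1.3, 3.5]
opening: 0.0558
grip_force: 20.0
```

>>> play_rows(rows=[[0.2, 0, -1, 0, 0, 0, 0.5], [0.4, 0, -2, 0, 0, 0, 0.5], [0.8, 0, -4, 0, 0, 0, 0.5], [1.2, 0, -6, 0, 0, 0, 0.5], [1.2, 0, -8, 0, 0, 0, 0.5], [1.2, 0, -9, 0, 0, 0, 0.5], [1.2, 0, -9, 0, 0, 0, 0.5], [1.2, 0, -9, 0, 0, 0, 0.5]])

```text
time: 4.6
tool_pos: [0.5159, -0.2154, 0.1433]
tool_rot: [3.141, -0.001, 3.048]
contact_force: [-0.4, -0.1, -0.7]
opening: 0.0559
grip_force: 20.0
```

Run:
```python
from h import *
s,p,d,m=snap('wrist','w3'); print(s['time'],s['tool_pos'],s['tool_rot'],s['opening'],s['grip_force'])
q=snap('side','s3')[1]
o=np.vstack([cv2.resize(p,None,fx=.8,fy=.8),cv2.resize(q[160:300,220:430],(448,264))]);cv2.imwrite('pics/w3b.png',o[:,:,::-1])
# target TCP
T=np.array([.601,-.0265]);d=T-s['tool_pos'][:2];w=s['tool_rot'][2]
print('dx,dy cm',100*(d@[np.cos(w),np.sin(w)]),100*(d@[np.sin(w),-np.cos(w)]),'wz',-(np.pi-np.radians(9.7)-w))
```

```text
4.6 [ 0.51586434 -0.21538271  0.14331045] [ 3.14131026e+00 -5.02658051e-04  3.04775632e+00] 0.05588854839655995 19.960367381572723
dx,dy cm -6.706305493004623 19.602883544863513 wz 0.07546059987915754
```

View pics/w3b.png

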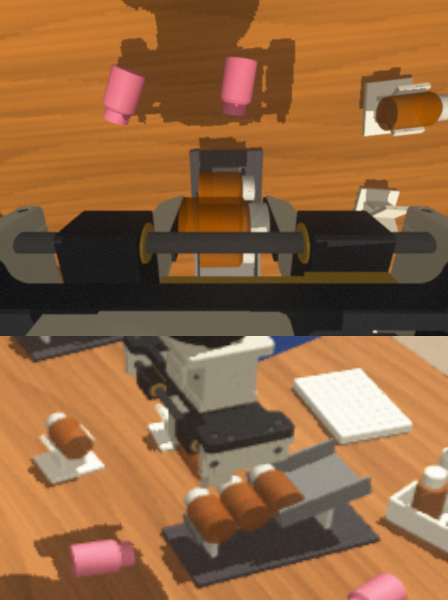

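>>> play_rows(rows=[[-1, 3, 0, 0, 0, 0.02, 0.5], [-2.5, 7, 0, 0, 0, 0.04, 0.5], [-4, 11.5, 0, 0, 0, 0.06, 0.5], [-5.5, 16, 0, 0, 0, 0.075, 0.5], [-6.4, 18.8, 0, 0, 0, 0.075, 0.5], [-6.7, 19.6, 0, 0, 0, 0.075, 0.5], [-6.7, 19.6, 2, 0, 0, 0.075, 0.5], [-6.7, 19.6, 4, 0, 0, 0.075, 0.5], [-6.7, 19.6, 4, 0, 0, 0.075, 0.5], [-6.7, 19.6, 4, 0, 0, 0.075, 0.5]])

```text
time: 5.7
tool_pos: [0.6008, -0.0274, 0.1033]
tool_rot: [-3.142, -0.002, 2.972]
contact_force: [-0.4, -0.2, -0.8]
opening: 0.0565
grip_force: 20.0
```

Run:
```python
from h import *
s=robot.observe(); print(s['time'],s['tool_pos'],s['tool_rot'],s['opening'],s['contact_force'])
o=[]
for n in('side','scene'):
    p=snap(n,n+'4')[1]; u,v=(305,195) if n=='side' else (320,235); o.append(cv2.resize(p[v-50:v+50,u-65:u+65],(780,600))[::2,::2])
w=snap('wrist','w4')[1][:300]; 
cv2.imwrite('pics/c4.png',np.vstack([np.hstack(o),cv2.resize(w,(780,300))])[:,:,::-1])
for n,f in(('wrist','w4'),('scene','scene4'),('side','side4')):
    C=cloud(n,f);x,y,z=np.moveaxis(C,-1,0); q=(abs(x-.601)<.045)&(abs(y+.0265)<.045)&(z>.012)&(z<.048)
    if q.sum(): print(n,q.sum(),C[q].min(0).round(4),C[q].max(0).round(4))
```

```text
5.7 [ 0.6008269  -0.02735099  0.103307  ] [-3.14150721e+00 -1.58632214e-03  2.97202734e+00] 0.05649060711781423 [-0.44508863 -0.22882086 -0.7866801 ]
wrist 1899 [ 0.5736 -0.0421  0.0203] [ 0.6179 -0.0068  0.0437]
scene 330 [ 0.5788 -0.0449  0.012 ] [ 0.6277 -0.008   0.044 ]
side 249 [ 0.5743 -0.0469  0.0123] [ 0.6265 -0.0072  0.0443]
```

View pics/c4.png

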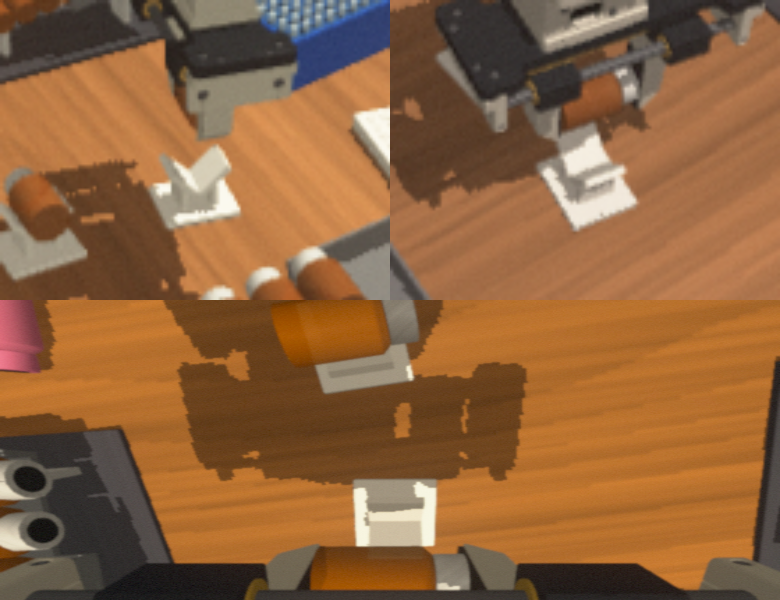

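>>> play_rows(rows=[[0, 0.1, 2, 0, 0, 0, 0.5], [0, 0.1, 4, 0, 0, 0, 0.5], [0, 0.1, 4.8, 0, 0, 0, 0.5], [0, 0.1, 5.2, 0, 0, 0, 0.5], [0, 0.1, 5.4, 0, 0, 0, 0.5], [0, 0.1, 5.5, 0, 0, 0, 0.5], [0, 0.1, 5.6, 0, 0, 0, 0.5], [0, 0.1, 5.6, 0, 0, 0, 0.5]])

```text
time: 6.65
tool_pos: [0.6017, -0.0257, 0.0482]
tool_rot: [3.142, 0.001, 2.973]
contact_force: [0.3, 0.3, -1.3]
opening: 0.0557
grip_force: 20.0
```

Run:
```python
from h import *
s=robot.observe(); print(s['tool_pos'],s['contact_force'],s['torque'],s['opening'])
o=[]
for n in('side','scene'):
    p=snap(n,n+'5')[1]; u,v=(305,195) if n=='side' else (320,235); o.append(cv2.resize(p[v-50:v+50,u-65:u+65],(780,600))[::2,::2])
cv2.imwrite('pics/c5.png',np.hstack(o)[:,:,::-1])
```

```text
[ 0.60165761 -0.02569131  0.04815375] [ 0.32239165  0.33851871 -1.34496377] [-0.04608589  0.01904836 -0.00117154] 0.05571694537670536
```

View pics/c5.png

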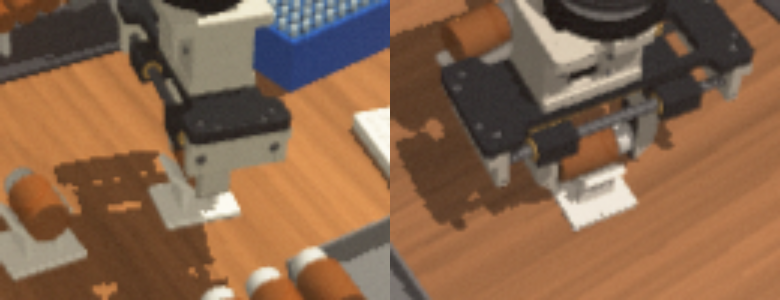

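>>> play_rows(rows=[[0, 0, 0.1, 0, 0, 0, 0.5], [0, 0, 0.2, 0, 0, 0, 0.5], [0, 0, 0.3, 0, 0, 0, 0.5], [0, 0, 0.3, 0, 0, 0, 0.5]])

```text
time: 7.15
tool_pos: [0.6013, -0.0256, 0.0448]
tool_rot: [3.142, -0.0, 2.973]
contact_force: [-1.5, 0.3, 2.0]
opening: 0.0557
grip_force: 20.0
```

>>> play_rows(rows=[[0.05, 0, 0, 0, 0, 0, 0.5], [0.1, 0, 0, 0, 0, 0, 0.5], [0.1, 0, 0.05, 0, 0, 0, 0.5], [0.1, 0, 0.1, 0, 0, 0, 0.5], [0.1, 0, 0.1, 0, 0, 0, 0.5]])

```text
time: 7.65
tool_pos: [0.6005, -0.0255, 0.044]
tool_rot: [3.142, 0.0, 2.973]
contact_force: [-1.2, 0.1, 3.5]
opening: 0.0559
grip_force: 20.0
```

>>> play_rows(rows=[[0.04, 0, 0, 0, 0, 0, 0.5], [0.04, 0, 0.05, 0, 0, 0, 0.5], [0.04, 0, 0.05, 0, 0, 0, 0.5]])

```text
time: 7.95
tool_pos: [0.6005, -0.0255, 0.044]
tool_rot: [3.142, 0.001, 2.973]
contact_force: [-1.5, 0.4, 6.6]
opening: 0.0558
grip_force: 20.0
```

Seated: the height has stopped falling and the vertical force has risen to 6.6 N. Release slowly.

>>> play_rows(rows=[[0, 0, 0, 0, 0, 0, 0.6], [0, 0, 0, 0, 0, 0, 0.63], [0, 0, 0, 0, 0, 0, 0.7], [0, 0, 0, 0, 0, 0, 0.8], [0, 0, 0, 0, 0, 0, 0.9], [0, 0, 0, 0, 0, 0, 0.9], [0, 0, 0, 0, 0, 0, 0.9], [0, 0, -2, 0, 0, 0, 0.9], [0, 0, -5, 0, 0, 0, 0.9], [0, 0, -9, 0, 0, 0, 0.9], [0, 0, -13, 0, 0, 0, 0.9], [0, 0, -16, 0, 0, 0, 0.9], [0, 0, -16, 0, 0, 0, 0.9], [0, 0, -16, 0, 0, 0, 0.9], [0, 0, -16, 0, 0, 0, 0.9]], squeeze=10)

```text
time: 9.45
tool_pos: [0.5992, -0.0253, 0.2017]
tool_rot: [3.141, -0.003, 2.973]
contact_force: [-0.1, -0.3, 0.3]
opening: 0.0824
grip_force: 0.0
```

Run:
```python
from h import *
o=[]
for n in('side','scene'):
    p=snap(n,n+'6')[1]; u,v=(310,220) if n=='side' else (280,240); o.append(cv2.resize(p[v-75:v+75,u-95:u+95],(390,300)))
w=snap('wrist','w6')[1]
cv2.imwrite('pics/c6.png',np.vstack([np.hstack(o),cv2.resize(w[:300],(780,300))])[:,:,::-1])
for n,f in(('wrist','w6'),('scene','scene6'),('side','side6')):
    C=cloud(n,f);x,y,z=np.moveaxis(C,-1,0)
    for yy in (-.04,-.03,-.02):
        q=(abs(x-.6)<.03)&(abs(y-yy)<.004)&(z<.09); print(n,yy,np.percentile(z[q],98).round(4),end=' ')
    q=(abs(x-.6)<.02)&(abs(y+.0265)<.045)&(z>.05)&(z<.09); print(np.percentile(y[q],[1,99]).round(4))
    print([(round(a,3),np.percentile(z[(abs(x-a)<.003)&(abs(y+.22)<.02)],90).round(3)) for a in (.52,.528,.536,.56,.595,.63)])
```

```text
wrist -0.04 0.0628 wrist -0.03 0.0627 wrist -0.02 0.0629 [-0.0533  0.0013]
[(0.52, np.float64(0.072)), (0.528, np.float64(0.073)), (0.536, np.float64(0.072)), (0.56, np.float64(0.08)), (0.595, np.float64(0.087)), (0.63, np.float64(0.061))]
scene -0.04 0.0624 scene -0.03 0.0616 scene -0.02 0.0628 [-0.0559 -0.0008]
[(0.52, np.float64(0.071)), (0.528, np.float64(0.073)), (0.536, np.float64(0.072)), (0.56, np.float64(0.08)), (0.595, np.float64(0.087)), (0.63, np.float64(0.06))]
side -0.04 0.0624 side -0.03 0.0633 side -0.02 0.0624 [-0.0564  0.0016]
[(0.52, np.float64(0.072)), (0.528, np.float64(0.073)), (0.536, np.float64(0.072)), (0.56, np.float64(0.081)), (0.595, np.float64(0.087)), (0.63, np.float64(0.061))]
```

View pics/c6.png

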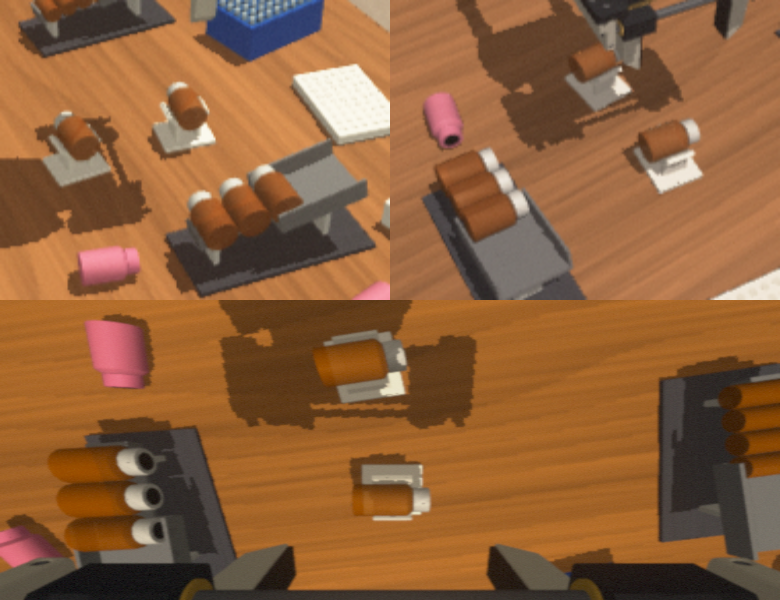

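The picture shows the vial lying level in the cradle, with its top at 63 mm in all three views. The next thick vial is at the stop, with its top at 73 mm at x = 0.528.

```bash
python3 -c "
from cell import robot; print(robot.hand_in())"
```

```text
the job is handed in; nothing more can be done
None
```

The end vial now lies on its side in the empty cradle, set down gently and released; the next thick vial rolled down to the stop, and the job was handed in at about 9.5 s.

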